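# Restock a two-lane gravity tin rack, oldest tin first

## Task

Restock the wire tin rack with the two tins standing on the worktop: the short tin in the narrow lane, the tall tin in the wide lane. Lay each tin on its side across its lane in the loading mouth at the front of the upper run - set it down there, do not drop it in from above - and let it roll to the back, down onto the lower run and forward until it rests against the tin already waiting at the front stop. Leave the two waiting tins in front so that they get used first, and do not disturb the other things on the worktop.

Things in the scene. Friction and masses are not known exactly. Their poses are not given: they have to be found in the camera images.
- tin_rack: Fixed two-storey gravity-feed rack of 5 mm wire, 304 mm long (x), 187 wide (y), 195 high; origin centre of underside; x from front (robot's side) to back, y to its left, z up. Three upright dividers make a narrow lane (left, +y, 70 mm clear, for 64 mm tins) and a wide lane (right, 102 mm clear, for 96 mm tins): a tin lying across its lane (axis along rack y) has 3 mm spare at each end.
- mouth_narrow (a point): Loading mouth of the narrow lane: middle of a tin lying there on the upper run, rack frame (-0.050, 0.0535, 0.161); axes as the rack's. The upper run spans x -0.105 (10 mm lip in front) to +0.078 and falls 7 degrees to the back, so a tin let go rolls through by itself in about 1.5 s. Its side wires reach 2 mm above the mouth point; nothing lies over it.
- mouth_wide (a point): The same for the wide lane: rack frame (-0.050, -0.0375, 0.161). At the back of the upper run tins drop through a 70 mm gap onto the lower run, which falls 7 degrees to the front stop.
- stop_narrow (a point): Where the middle of the front tin of the narrow lane rests against the front stop of the lower run: rack frame (-0.122, 0.0535, 0.051). Axes as the rack's. A tin touching it from behind has its middle 55 mm further back (+x) and 7 mm higher.
- stop_wide (a point): The same for the wide lane: rack frame (-0.122, -0.0375, 0.051). Axes as the rack's.
- short_tin: Short tin to be loaded: aluminium-coloured ring-pull tin with plain pale label, 55 mm diameter, 64 mm tall, about 0.2 kg. Body origin: centre of its base; body z runs along the axis from base to ring-pull end. Stands upright, with free space round it, on the worktop right of the rack. Round and smooth: it may turn a little between the finger pads when swung over.
- short_tin_mid (a point): Middle of the short tin, on its axis 32 mm from the base. Its axes are those of the tin.
- tall_tin: Tall tin to be loaded: as the short one, 55 mm diameter but 96 mm tall, about 0.2 kg; origin centre of its base, z along the axis to the ring-pull end. Stands upright right of the rack; which of the two stands nearer to the rack changes. Too long for the narrow lane. May also turn a little between the pads.
- tall_tin_mid (a point): Middle of the tall tin, on its axis 48 mm from the base. Its axes are those of the tin.
- short_front_tin: Aluminium-coloured ring-pull tin with a plain pale paper label, 55 mm in diameter, 64 mm long, about 0.2 kg. Body origin: centre of the tin's base; body z runs along the tin's axis from base to ring-pull end. Already in the rack: it lies across the narrow lane of the lower run against the front stop and stays there.
- short_front_tin_mid (a point): Middle of that waiting short tin.
- tall_front_tin: Aluminium-coloured ring-pull tin with a plain pale paper label, 55 mm in diameter, 96 mm long, about 0.2 kg. Body origin: centre of the tin's base; body z runs along the tin's axis from base to ring-pull end. Already in the rack: it lies across the wide lane of the lower run against the front stop and stays there.
- tall_front_tin_mid (a point): Middle of that waiting tall tin.
- pepper_mill: Bystander: turned wooden pepper mill, 58 mm wide, 160 mm tall, loose; origin at the centre of its underside.
- tea_mug: Bystander: mug with handle, 78 x 116 mm, 101 mm tall, loose; origin at its underside.
- lemon: Bystander: lemon, 72 x 57 x 58 mm, loose; origin at its underside.
- peeler: Bystander: vegetable peeler lying flat, 170 x 25 x 18 mm, loose. Not listed but also standing round the work, all fixed: a lidded saucepan (160 mm high) on the hob left of the rack, a sugar jar and coffee tin (180 and 155 mm high) behind the rack, a toaster (190 mm high) at the back right, and a wall right of the worktop at y = -0.45.
Things that resemble listed ones, but are neither listed nor needed, are in the scene too. Leave any green look-alike of the short_tin alone.

How it is judged (in metres and radians):
At the end, for the whole second after the job is handed in: Each new tin lies at rest in the lower run of its own lane (short: narrow, tall: wide), across the lane within 0.12 rad and centred within 6 mm, directly behind and touching the waiting tin (middles less than 61 mm apart); both waiting tins are still at the front stop (within 7 mm) (x of short_tin_mid in the frame of stop_narrow between 0.045 and 0.064 m and y of short_tin_mid in the frame of stop_narrow between -0.006 and 0.006 m and z of short_tin_mid in the frame of stop_narrow between -0.005 and 0.02 m and angle between the z axis of each of short_tin, tall_tin and the y axis of tin_rack, either way round below 0.12 rad and distance between short_tin_mid and short_front_tin_mid below 0.061 m and distance between short_front_tin_mid and stop_narrow below 0.007 m and linear speed of each of short_tin, tall_tin below 0.02 m/s and x of tall_tin_mid in the frame of stop_wide between 0.045 and 0.064 m and y of tall_tin_mid in the frame of stop_wide between -0.006 and 0.006 m and z of tall_tin_mid in the frame of stop_wide between -0.005 and 0.02 m and distance between tall_tin_mid and tall_front_tin_mid below 0.061 m and distance between tall_front_tin_mid and stop_wide below 0.007 m).
It fails at once if a waiting tin is taken out or pushed away from the front stop (more than 25 mm) (distance of any of short_front_tin_mid, tall_front_tin_mid from where it was at the start of the episode above 0.025 m).
It fails at once if a tin is let go in the air above the rack (its middle more than about 40 mm above its place in the mouth) instead of being set down ((height (world z) of short_tin_mid above 0.2 m and contact force between the fingers and short_tin below 0.05 N) or (height (world z) of tall_tin_mid above 0.2 m and contact force between the fingers and tall_tin below 0.05 N)).
It fails at once if a bystander is moved more than 30 mm (distance of any of pepper_mill, tea_mug, lemon, peeler from where it was at the start of the episode above 0.03 m).
It also fails if it takes over 72 s, if anything falls off the work surface, if the arm or the gripper's body presses on something with over 40 N, if the wrist force passes 120 N, or if a joint passes its speed limit or range.

## Robot

A 6-joint arm with a two-finger parallel gripper is mounted at the origin on a cart in front of the work surface, level with it; the furniture and walls round the work are solid. World frame = base frame: x ahead of the robot, y to its left, z up, the work surface at z = 0. Lengths are in m, angles in degrees, forces in N, time in s.
With the tool pointing down it reaches from about 0.3 to 0.75 m from the base axis. Payload 8.5 kg.
Tool frame: the origin (TCP) lies on the centre line of the jaws, within the pads' length; the fingertips stand tips_ahead ahead of it and the grasp point (between the pads) lies 3 mm ahead of it (tips_ahead is the distance from the TCP to the fingertips, in m); z points along the fingers, y is the line along which they close (so a half turn about z gives the same grasp; the last joint's range is limited). The gripper opens to 85 mm and grips with 20 to 120 N. Pads are 22 mm wide; open, the fingers measure 114 mm over their backs; the gripper's body (76 mm by 85 mm) begins 54 mm behind the grasp point. The pads swing forward as they close: fully open they stand 13 mm farther back than shut.
Start: joints at [55.732, 21.807, 74.336, -0, 83.858, -12.336], TCP at [0.205, 0.51, 0.253] pointing down, gripper open.
Joint ranges: [-178.18, 178.18], [-50.72, 133.34], [12.68, 142.11], [-81.47, 261.47], [9.98, 163.14], [-165.26, 165.26]. Speed limits (degrees/s): [136.94, 136.94, 180, 180, 180, 180].

## Interface

Orientations are given as a 3x3 rotation matrix whose columns are the frame's x, y, z axes.
In Python, from rig import observe, get_image, close_job, tips_ahead gives the robot as it stands.
- The arm moves only by the shell command python3 -m creep 'ROWS' [FORCE]. ROWS is a JSON list of rows, 1 to 10 of them, each an object with the fields dx, dy, dz (the shift in shares of the most that a row can go, 1 being 50 mm), turn (a turn about the tool's z in units of 10 degrees), aperture (the finger opening in m); a field left out counts as zero (the opening has to be given); each row shifts and turns the commanded pose from where the row before left it, along the tool's axes as they then stand; what a row does not reach is not made up. A row lasts 1/10 s, in which the tool goes at most 0.05 m and 8.59 degrees, less where a joint would pass 70% of its speed; a pose out of reach is approached as far as the arm can. The fingers move at their own pace and stop on an object; FORCE is the grip in N (left out, the last holds). Time passes only in rows, so rows that do not move let the fingers close. It prints the time, the measured TCP pose, the force, the opening and the grip force at its end. Input that does not fit is refused with a message, and nothing moves.
- observe(): the state, without advancing time (a new reading comes with each control period).
- get_image(name): name is "scene" or "side" or "wrist"; returns a dict with "pixels" (384x512x3 uint8, red, green, blue), "depth" (384x512 float32, m along the optical axis (not along the pixel's ray), 0 where there is no reading), "K" (3x3 intrinsics, pixels), "extrinsics" (4x4, takes a point from world to camera coordinates). Camera axes: x right, y down, z forward; pixel columns grow to the right and rows downward; lengths in m; the calibration is good to about 2 mm. The wrist camera is an equidistant fisheye: a pixel r from the principal point sees the ray r / f radians off the axis. A picture is of the moment at which its call begins.
- close_job(): hands the job in; it is judged then, once.
The state is a dict: "time_s": time; "q": joint angles; "qvel": joint speeds; "joint_efforts": joint torques, N m; "position": TCP position; "tool_rot": TCP orientation; "ft_force": force on the tool from outside, world axes, zero at the start; "wrist_torque": the same for the moment, N m; "grip_width": finger opening in m; "gripper_force": force on a finger pad.
Only numpy, scipy, OpenCV 4.12 (cv2) and the standard library are available. Lean on these libraries where they do the work, as an engineer would, in place of code of your own. Each camera call takes 0.05 s, during which the arm holds its last target. There are 200 camera calls.

## Working session

There is one attempt and no reset: what is moved stays moved. The work goes in short steps, Python scripts to look and compute and a shell command to move; the robot and the scene stay as the last step left them, time stands still between calls to the robot, and variables do not carry over. Pictures are saved under pics/ and viewed, at most 10 in all, crops included, and the job is handed in when it is done.

```bash
ls; mkdir -p pics; python3 - <<'E'
from rig import *
import cv2,numpy as np
print(tips_ahead if not callable(tips_ahead) else tips_ahead())
s=observe();print(s['time_s'],s['position'],s['tool_rot'],s['grip_width'])
ims=[]
for n in("scene","side"):
    g=get_image(n);np.savez(f"pics/{n}0.npz",**{k:g[k] for k in("pixels","depth","K","extrinsics")})
    cv2.imwrite(f"pics/{n}0.png",cv2.resize(g["pixels"][:,:,::-1],(800,600)));print(n,g["K"].tolist(),np.round(np.linalg.inv(g["extrinsics"]),3).tolist())
E
```

```text
pics
0.022
0.0 [0.20527279 0.50996047 0.25270553] [[-9.27621199e-01  3.73521301e-01 -8.65533681e-04]
 [ 3.73522146e-01  9.27620445e-01 -1.23147365e-03]
 [ 3.42905099e-04 -1.46563706e-03 -9.99998867e-01]] 0.08529216494445165
scene [[445.60456582426696, 0.0, 254.89231355224246], [0.0, 445.60456582426696, 191.25112973468603], [0.0, 0.0, 1.0]] [[0.109, -0.814, 0.571, -0.012], [-0.994, -0.084, 0.07, -0.171], [-0.009, -0.575, -0.818, 0.893], [0.0, 0.0, 0.0, 1.0]]
side [[365.4876306123992, 0.0, 253.54291103971045], [0.0, 365.4876306123992, 188.12666878442585], [0.0, 0.0, 1.0]] [[-0.874, -0.291, 0.389, 0.187], [-0.485, 0.54, -0.688, 0.446], [-0.01, -0.79, -0.613, 0.658], [0.0, 0.0, 0.0, 1.0]]
```

View pics/scene0.png

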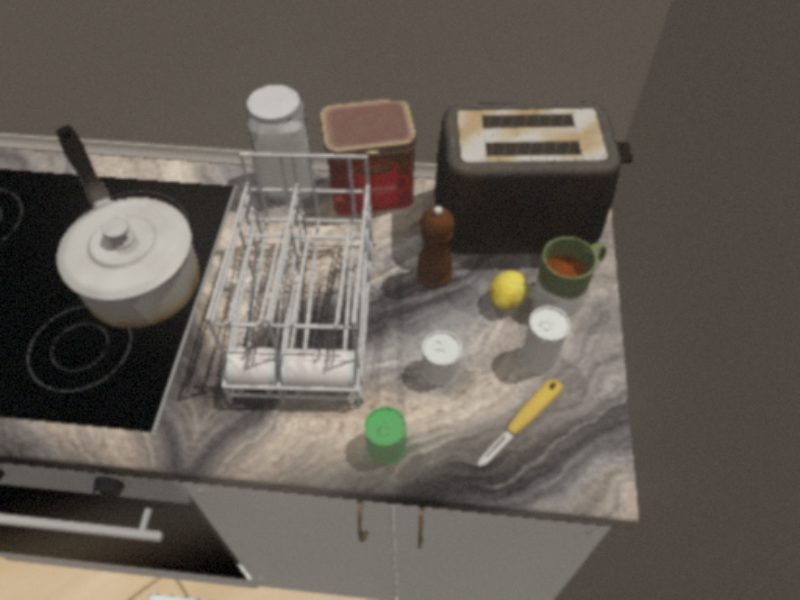

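View pics/side0.png

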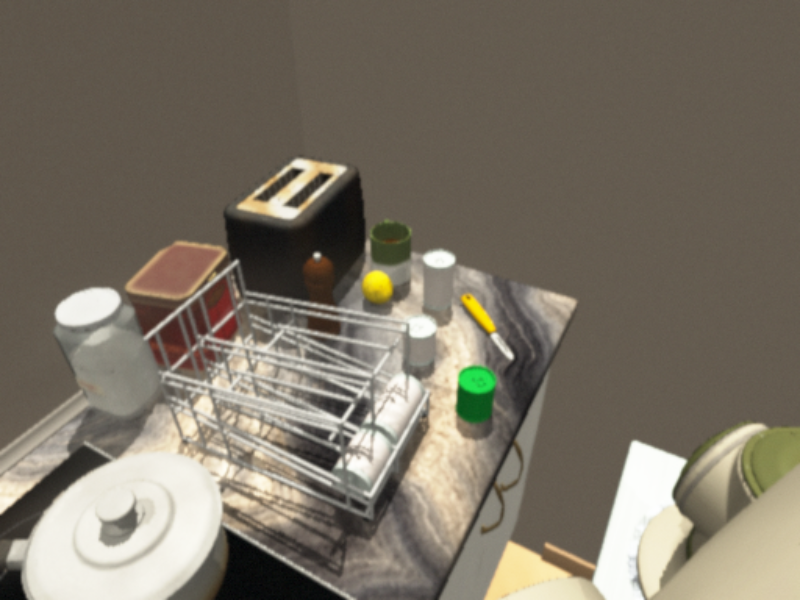

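The scene view (800×600) shows candidates for the short tin at (440,358), which is pale, and (386,436), which is green. The pale one fits and the green one is the look-alike to leave alone. The tall tin is at (545,340). The rack is at (290,280), with its waiting tins at (250,366) and (318,366). I'll confirm in one crop while measuring from depth.

```bash
cat > h.py <<'E'
import numpy as np,cv2
def cloud(g):
    d=np.asarray(g["depth"]);K=g["K"];v,u=np.mgrid[:d.shape[0],:d.shape[1]]
    P=np.stack([(u-K[0,2])/K[0,0]*d,(v-K[1,2])/K[1,1]*d,d,np.ones_like(d)],-1)@np.linalg.inv(g["extrinsics"]).T
    P[d<=0]=np.nan
    return P[...,:3]
E
python3 - <<'E'
from h import *
S=np.load("pics/scene0.npz");D=np.load("pics/side0.npz")
for nm,g in(("scene",S),("side",D)):
    P=cloud(g);z=P[...,2];c=g["pixels"].astype(int);sat=c.max(2)-c.min(2)
    W=(P[...,0]>.3)&(P[...,0]<.8)&(P[...,1]<0.1)&(P[...,1]>-.45)
    tab=(abs(z)<.006);print(nm,"table z",np.nanmedian(z[W&tab]), "front edge x by y:",[(y,round(np.nanpercentile(P[...,0][tab&(abs(P[...,1]-y)<.01)],.5),3)) for y in(-.1,-.2,-.3,-.38)],"ymin",np.nanpercentile(P[...,1][tab],.5))
    m=(W&(z>.03)&(z<.11)&(sat<45)).astype(np.uint8)
    n,l,st,ce=cv2.connectedComponentsWithStats(m)
    for i in range(1,n):
        if st[i,4]>150:
            q=P[l==i];top=q[q[:,2]>np.percentile(q[:,2],95)-.006]
            print(st[i],"ext",np.percentile(q,[2,98],0).round(3).tolist(),"topz",top[:,2].mean().round(4),"topc",((np.percentile(top,2,0)+np.percentile(top,98,0))/2).round(4),cv2.minEnclosingCircle(top[:,:2].astype(np.float32)))
# orthographic height map (2 mm/px) of rack area, scene|side
out=[]
for g in(S,D):
    P=cloud(g).reshape(-1,3);P=P[np.isfinite(P).all(1)];P=P[(P[:,2]>-.02)&(P[:,2]<.25)]
    P=P[np.argsort(P[:,2])];H=np.zeros((300,390),np.uint8)
    a=((.9-P[:,0])/.002).astype(int);b=((.32-P[:,1])/.002).astype(int);k=(a>=0)&(a<300)&(b>=0)&(b<390)
    H[a[k],b[k]]=np.clip(P[k,2]/.2*215+40,0,255);out.append(H)
cv2.imwrite("pics/h0.png",cv2.applyColorMap(np.hstack(out),cv2.COLORMAP_JET))
cv2.imwrite("pics/crop.png",cv2.resize(S["pixels"][180:320,210:400,::-1],None,fx=4,fy=4,interpolation=cv2.INTER_CUBIC))
E
```

```text
scene table z -0.0007647891648299154 front edge x by y: [(-0.1, np.float64(0.3)), (-0.2, np.float64(0.299)), (-0.3, np.float64(0.299)), (-0.38, np.float64(0.299))] ymin -0.43892160926380785
[ 153  105   99  150 2473] ext [[0.412, -0.058, 0.038], [0.789, 0.096, 0.103]] topz 0.098 topc [ 0.6195 -0.0061  0.0971] ((0.6195444464683533, -0.0067304931581020355), 0.18683865666389465)
[210 106  14  16 164] ext [[0.772, 0.004, 0.062], [0.786, 0.037, 0.109]] topz 0.1049 topc [0.7772 0.02   0.1053] ((0.7788296937942505, 0.0198613740503788), 0.016443081200122833)
[ 267  111  124   85 3723] ext [[0.604, -0.398, 0.033], [0.741, -0.132, 0.108]] topz 0.1041 topc [ 0.6765 -0.2657  0.1045] ((0.6987374424934387, -0.2645531892776489), 0.147882878780365)
[ 395  115   31  212 2396] ext [[0.307, -0.44, 0.032], [0.785, -0.438, 0.109]] topz 0.105 topc [ 0.5495 -0.4392  0.1051] ((0.5503969192504883, -0.4388650059700012), 0.24966365098953247)
[188 124  45  30 351] ext [[0.659, -0.018, 0.031], [0.782, 0.072, 0.109]] topz 0.1062 topc [0.6781 0.0221 0.1055] ((0.6767907738685608, 0.0207996666431427), 0.063083954155
[... 1324 characters left out ...]
8, -0.051, 0.036], [0.724, -0.009, 0.109]] topz 0.1062 topc [ 0.6794 -0.0151  0.1045] ((0.6805317401885986, -0.012787134386599064), 0.04955938830971718)
[259 202  20  24 372] ext [[0.468, -0.193, 0.031], [0.517, -0.142, 0.062]] topz 0.0592 topc [ 0.4934 -0.1683  0.0594] ((0.4949987232685089, -0.16853636503219604), 0.02877931110560894)
[127 223  89  46 527] ext [[0.524, 0.028, 0.033], [0.719, 0.078, 0.107]] topz 0.1025 topc [0.6725 0.0791 0.1011] ((0.6727408170700073, 0.08533746004104614), 0.04748222976922989)
[ 219  228   56   82 1882] ext [[0.413, -0.054, 0.042], [0.489, 0.097, 0.082]] topz 0.0754 topc [0.4465 0.0217 0.0832] ((0.43915873765945435, 0.021381165832281113), 0.07953114062547684)
```

View pics/h0.png

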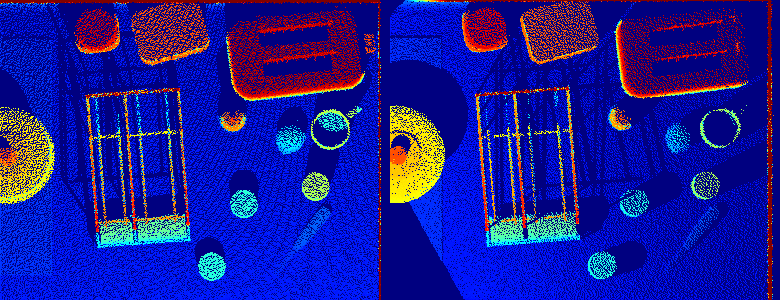

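View pics/crop.png

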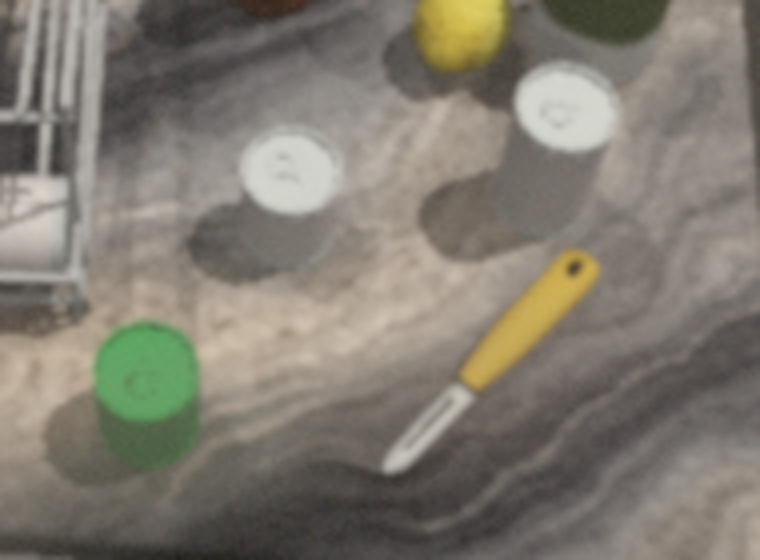

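The crop confirms it: the pale short tin is at crop (290,190), the tall one is at (565,130), and the green one at (148,390) stays put. The height map shows the rack yawed a few degrees. The tool can't tilt, so I'll tip each tin against the fixed counter front edge (x≈0.30), regrip it lying down, and then place it.

The manual's scale: shifts go in shares of 50 mm and turns go in units of 10 degrees. Converting my numbers, -0.018 m is -0.36, -0.042 m is -0.84, -7.4 degrees is -0.74.

```bash
python3 -m creep '[{"turn":-0.74,"aperture":0.085},{"turn":-0.74,"aperture":0.085},{"turn":-0.74,"aperture":0.085},{"dx":-0.36,"dy":-0.84,"aperture":0.085},{"dx":-0.36,"dy":-0.84,"aperture":0.085},{"dx":-0.36,"dy":-0.84,"aperture":0.085},{"dx":-0.36,"dy":-0.84,"aperture":0.085},{"dx":-0.36,"dy":-0.84,"aperture":0.085},{"dx":-0.36,"dy":-0.84,"aperture":0.085},{"dx":-0.36,"dy":-0.84,"aperture":0.085}]' 40
python3 - <<'E'
from h import *
R=[]
for n in("scene","side"):
    g=np.load(f"pics/{n}0.npz");P=cloud(g).reshape(-1,3);P=P[np.isfinite(P).all(1)]
    P=P[(P[:,0]>.4)&(P[:,0]<.74)&(P[:,1]>-.1)&(P[:,1]<.14)]
    q=P[(P[:,2]>.12)&(P[:,2]<.21)]
    print(n,len(q),cv2.minAreaRect(q[:,:2].astype(np.float32)),"zmax",np.percentile(q[:,2],99.5))
    t=P[(P[:,2]>.03)&(P[:,2]<.085)&(P[:,0]<.5)]
    # tin tops (highest line) : fit
    a=np.deg2rad(4.5);u=np.array([np.cos(a),np.sin(a)]);v=np.array([-u[1],u[0]])
    ys=q[:,:2]@v;h,e=np.histogram(ys,bins=np.arange(-.14,.1,.003));print([(round(e[i]+.0015,4),int(h[i])) for i in range(len(h)) if h[i]>40])
    tt=t[(t[:,2]>.068)];print("tin top line: x'",np.median(tt[:,:2]@u),"z",np.median(tt[:,2]),"y' ext",np.percentile(t[:,:2]@v,[1,99]),"slope",np.polyfit(tt[:,1],tt[:,0],1))
    # line fits for side wires
    for lo,hi in((ys.min()-.001,ys.min()+.012),(ys.max()-.012,ys.max()+.001)):
        k=(ys>lo)&(ys<hi);print("side wire yaw",np.rad2deg(np.arctan(np.polyfit(q[k,0],q[k,1],1)[0])),k.sum())
E
```

```text
time_s: 1.1
position: [0.333, 0.2151, 0.2533]
tool_rot: [[-1.0, -0.005, -0.0], [-0.005, 1.0, -0.0], [0.0, -0.0, -1.0]]
ft_force: [1.0, 0.5, -0.2]
grip_width: 0.0853
gripper_force: 0.0
scene 2348 ((0.5808359980583191, 0.04463431239128113), (0.2770460546016693, 0.18710313737392426), 4.124792098999023) zmax 0.19510035293651457
[(np.float64(-0.0935), 214), (np.float64(-0.0905), 139), (np.float64(-0.0695), 74), (np.float64(-0.0665), 100), (np.float64(-0.0125), 53), (np.float64(-0.0095), 107), (np.float64(0.0115), 72), (np.float64(0.0145), 317), (np.float64(0.0175), 92), (np.float64(0.0295), 63), (np.float64(0.0325), 114), (np.float64(0.0715), 116), (np.float64(0.0745), 66), (np.float64(0.0865), 59), (np.float64(0.0895), 262), (np.float64(0.0925), 77)]
tin top line: x' 0.44122799921529055 z 0.0750829620610991 y' ext [-0.09308567  0.09172622] slope [-0.07460162  0.44358162]
side wire yaw 4.407200599991676 371
side wire yaw 4.039844765406353 405
side 2891 ((0.5831218957901001, 0.04484853148460388), (0.27603214979171753, 0.1888824850320816), 4.143284320831299) zmax 0.19259976159203637
[(np.float64(-0.0935), 139), (np.float64(-0.0905), 412), (np.float64(-0.0695), 42), (np.float64(-0.0665), 147), (np.float64(-0.0095), 70), (np.float64(0.0145), 357), (np.float64(0.0175), 308), (np.float64(0.0325), 158), (np.float64(0.0355), 59), (np.float64(0.0715), 66), (np.float64(0.0745), 139), (np.float64(0.0895), 282), (np.float64(0.0925), 249)]
tin top line: x' 0.44491066521446365 z 0.07417047076713923 y' ext [-0.09057423  0.09261079] slope [-0.07528566  0.44665511]
side wire yaw 4.240294245051972 583
side wire yaw 4.068400921488002 572
```

Scaled: -0.0425 m is -0.85, 0.03 m is 0.6.

```bash
python3 -m creep '[{"dx":-0.36,"dy":-0.85,"aperture":0.085},{"dx":-0.36,"dy":-0.85,"aperture":0.085},{"dx":-0.36,"dy":-0.85,"aperture":0.085},{"dx":-0.36,"dy":-0.85,"aperture":0.085},{"dx":-0.36,"dy":-0.85,"aperture":0.085},{"dx":-0.36,"dy":-0.85,"aperture":0.085},{"dx":-0.36,"dy":-0.85,"aperture":0.085},{"dx":-0.36,"dy":-0.85,"aperture":0.085},{"dx":-0.34,"dy":-0.85,"aperture":0.085},{"dz":0.6,"aperture":0.085}]'
python3 -m creep '[{"dz":0.8,"aperture":0.085},{"dz":0.8,"aperture":0.085},{"dz":0.8,"aperture":0.085},{"dz":0.6,"aperture":0.085},{"dz":0.26,"aperture":0.085},{"aperture":0.085},{"aperture":0.04},{"aperture":0.04},{"aperture":0.04},{"aperture":0.04}]'
```

```text
time_s: 2.1
position: [0.4982, -0.1703, 0.2249]
tool_rot: [[-1.0, -0.0, 0.006], [-0.001, 1.0, -0.005], [-0.006, -0.005, -1.0]]
ft_force: [0.7, 0.1, -0.8]
grip_width: 0.0849
gripper_force: 0.0
time_s: 3.1
position: [0.4962, -0.1654, 0.0617]
tool_rot: [[-1.0, -0.005, 0.002], [-0.005, 1.0, -0.002], [-0.002, -0.002, -1.0]]
ft_force: [-1.1, -0.3, 5.3]
grip_width: 0.0538
gripper_force: 42.2
```

Scaled: 0.035 m is 0.7, -0.05 m is -1.

```bash
python3 -m creep '[{"dz":-0.8,"aperture":0.04},{"dz":-1,"aperture":0.04},{"dx":0.6,"dy":-0.1,"aperture":0.04},{"dx":0.8,"dy":-0.1,"aperture":0.04},{"dx":0.8,"dy":-0.1,"aperture":0.04},{"dx":0.8,"dy":-0.1,"aperture":0.04},{"dx":0.8,"dy":-0.1,"aperture":0.04},{"dx":0.7,"dy":-0.1,"aperture":0.04},{"dx":0.38,"dy":-0.06,"aperture":0.04},{"aperture":0.04}]'
python3 - <<'E'
from rig import *
from h import *
for n in("wrist","side"):
    g=get_image(n);cv2.imwrite(f"pics/{n}1.png",g["pixels"][:,:,::-1])
a=cv2.imread("pics/wrist1.png");b=cv2.imread("pics/side1.png")
cv2.imwrite("pics/v1.png",cv2.resize(np.hstack([a,b]),(800,300)))
E
```

```text
time_s: 4.1
position: [0.2502, -0.199, 0.1508]
tool_rot: [[-1.0, -0.002, 0.0], [-0.002, 1.0, -0.001], [-0.0, -0.001, -1.0]]
ft_force: [1.1, 0.1, -1.8]
grip_width: 0.0537
gripper_force: 44.1
```

View pics/v1.png

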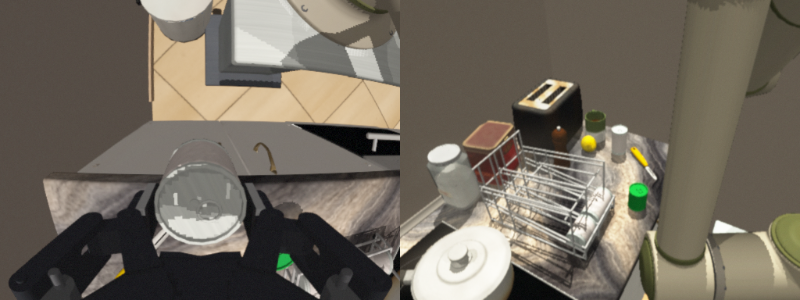

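The left half (wrist) shows the tin held at (200,190) over the cabinet front, with the green tin and peeler clear of the fingers. Next I lower it past the edge and push it against the edge with a light grip.

Scaled: 0.03 m is 0.6, 0.02 m is 0.4.

```bash
python3 -m creep '[{"dz":0.6,"aperture":0.04},{"dz":0.6,"aperture":0.04},{"dz":0.6,"aperture":0.04},{"dz":0.4,"aperture":0.04},{"aperture":0.04}]' 25
python3 -m creep '[{"dx":-0.2,"aperture":0.04},{"dx":-0.2,"aperture":0.04},{"dx":-0.12,"aperture":0.04},{"dx":-0.1,"aperture":0.04},{"dx":-0.1,"aperture":0.04}]'
```

```text
time_s: 4.7
position: [0.2521, -0.1985, 0.0388]
tool_rot: [[-1.0, -0.006, -0.002], [-0.006, 1.0, 0.004], [0.002, 0.004, -1.0]]
ft_force: [0.2, 0.6, -1.5]
grip_width: 0.0535
gripper_force: 43.8
time_s: 5.2
position: [0.2871, -0.1977, 0.0411]
tool_rot: [[-1.0, -0.007, -0.003], [-0.007, 1.0, 0.002], [0.003, 0.002, -1.0]]
ft_force: [-12.0, -1.8, 5.3]
grip_width: 0.0537
gripper_force: 46.6
```

```bash
python3 -m creep '[{"dx":-0.1,"aperture":0.04},{"dx":-0.1,"aperture":0.04},{"dx":-0.1,"aperture":0.04},{"dx":-0.1,"aperture":0.04},{"dx":-0.1,"aperture":0.04},{"aperture":0.04}]' 20
python3 - <<'E'
from rig import *
from h import *
g=get_image("wrist");cv2.imwrite("pics/w2.png",g["pixels"][:,:,::-1])
E
```

```text
time_s: 5.8
position: [0.3136, -0.1988, 0.0408]
tool_rot: [[-1.0, -0.006, 0.001], [-0.006, 1.0, -0.001], [-0.001, -0.001, -1.0]]
ft_force: [-2.9, 1.6, 2.7]
grip_width: 0.0535
gripper_force: 29.4
```

View pics/w2.png

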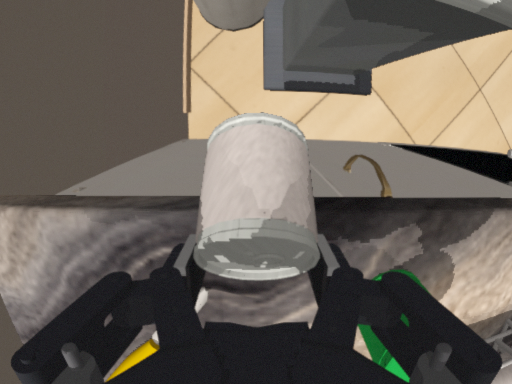

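The tin has swung about 60° and its base now points toward the robot at (258,130). Next I pull it onto the counter and press it level.

```bash
python3 -m creep '[{"dx":-0.16,"dz":0.02,"aperture":0.04},{"dx":-0.16,"dz":0.04,"aperture":0.04},{"dx":-0.16,"dz":0.04,"aperture":0.04},{"dx":-0.12,"dz":0.04,"aperture":0.04},{"dx":-0.12,"dz":0.04,"aperture":0.04},{"aperture":0.04}]' 20
```

```text
time_s: 6.45
position: [0.3498, -0.1989, 0.0312]
tool_rot: [[-1.0, -0.005, 0.001], [-0.005, 1.0, -0.001], [-0.001, -0.001, -1.0]]
ft_force: [1.1, 0.7, 1.9]
grip_width: 0.054
gripper_force: 21.1
```

```bash
python3 -m creep '[{"dz":-0.8,"aperture":0.04},{"dz":-0.4,"aperture":0.04},{"dx":-0.8,"aperture":0.04},{"dx":-0.8,"dy":0.1,"aperture":0.04},{"dx":-0.7,"dy":0.1,"aperture":0.04},{"turn":0.855,"aperture":0.04},{"turn":0.855,"aperture":0.04},{"turn":0.855,"aperture":0.04},{"turn":0.855,"aperture":0.04},{"turn":0.855,"aperture":0.04}]' 30
python3 -m creep '[{"turn":0.855,"aperture":0.04},{"turn":0.855,"aperture":0.04},{"turn":0.855,"aperture":0.04},{"turn":0.855,"aperture":0.04},{"turn":0.855,"aperture":0.04},{"dz":0.4,"aperture":0.04},{"dz":0.4,"aperture":0.04},{"aperture":0.04}]'
python3 - <<'E'
from rig import *
from h import *
g=get_image("wrist");cv2.imwrite("pics/w3.png",g["pixels"][:,:,::-1]);print(observe()["q"])
for n in("scene","side"):
    g=get_image(n);P=cloud(g);c=g["pixels"].astype(int);m=(P[...,2]>.012)&(P[...,2]<.12)&(abs(P[...,0]-.47)<.06)&(abs(P[...,1]+.19)<.07)&(c.min(2)>120)
    q=P[m];print(n,len(q),np.percentile(q,[1,50,99],0).round(3).tolist())
    top=q[q[:,2]>q[:,2].max()-.02];
    for y in np.arange(-.26,-.12,.01):
        k=abs(q[:,1]-y)<.005
        if k.sum()>8: print(round(y,2),k.sum(),np.percentile(q[k,2],95).round(4),np.percentile(q[k,2],5).round(4))
E
```

```text
time_s: 7.45
position: [0.4637, -0.1881, 0.0911]
tool_rot: [[-0.733, 0.68, 0.0], [0.68, 0.733, 0.0], [-0.0, 0.0, -1.0]]
ft_force: [-0.3, -0.9, -2.3]
grip_width: 0.0526
gripper_force: 32.9
time_s: 8.25
position: [0.4627, -0.1875, 0.0494]
tool_rot: [[-0.083, 0.997, -0.003], [0.997, 0.083, 0.003], [0.003, -0.003, -1.0]]
ft_force: [-0.6, -0.3, -2.3]
grip_width: 0.053
gripper_force: 32.9
[-3.56706001e+01  3.14685485e+01  9.78617421e+01  6.07370090e-03
  5.07964020e+01 -4.04350528e+01]
scene 461 [[0.434, -0.17, 0.05], [0.449, -0.145, 0.067], [0.479, -0.121, 0.081]]
-0.17 41 0.082 0.0661
-0.16 92 0.0791 0.0624
-0.15 96 0.0756 0.059
-0.14 98 0.0721 0.0548
-0.13 91 0.068 0.0512
-0.12 43 0.0639 0.0516
side 473 [[0.434, -0.179, 0.038], [0.453, -0.147, 0.065], [0.485, -0.12, 0.08]]
-0.18 10 0.1039 0.0335
-0.17 65 0.0802 0.0575
-0.16 84 0.0776 0.052
-0.15 88 0.0742 0.0491
-0.14 95 0.0702 0.0467
-0.13 86 0.0659 0.0471
-0.12 44 0.0624 0.0454
```

View pics/w3.png

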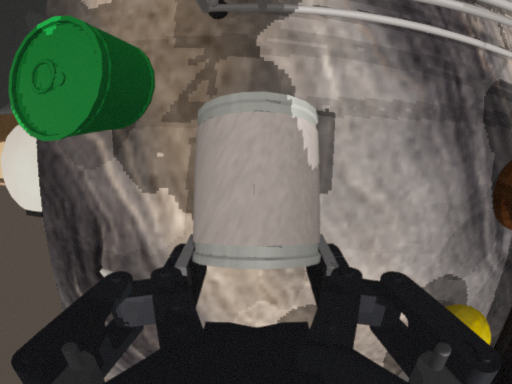

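The tin lies along +y, held only by its ring-pull end at (257,255) and with its base drooping about 19°. I'll set it on the worktop and release it to regrip at its middle.

Scaled: -0.005 m is -0.1, 0.008 m is 0.16.

```bash
python3 -m creep '[{"dz":0.16,"aperture":0.04},{"dz":0.12,"aperture":0.04},{"dz":0.12,"aperture":0.04},{"dz":0.04,"aperture":0.04},{"aperture":0.04},{"aperture":0.06},{"aperture":0.065},{"dz":-0.1,"aperture":0.075},{"dz":-0.1,"aperture":0.08},{"aperture":0.08}]' 20
python3 - <<'E'
from rig import *
from h import *
for n in("scene","side"):
    g=get_image(n);P=cloud(g);c=g["pixels"].astype(int);m=(P[...,2]>.012)&(P[...,2]<.12)&(abs(P[...,0]-.47)<.06)&(abs(P[...,1]+.17)<.09)&(c.min(2)>120)
    q=P[m];print(n,len(q),np.percentile(q,[1,50,99],0).round(3).tolist())
    for y in np.arange(-.22,-.09,.01):
        k=abs(q[:,1]-y)<.005
        if k.sum()>8: t=q[k];t=t[t[:,2]>np.percentile(t[:,2],90)];print(round(y,2),k.sum(),t.mean(0).round(4))
E
```

```text
time_s: 9.4
position: [0.4639, -0.1882, 0.0401]
tool_rot: [[-0.083, 0.997, 0.001], [0.997, 0.083, -0.001], [-0.001, 0.001, -1.0]]
ft_force: [-0.6, -0.3, 1.0]
grip_width: 0.0802
gripper_force: 0.0
scene 423 [[0.436, -0.182, 0.037], [0.45, -0.15, 0.051], [0.475, -0.124, 0.056]]
-0.18 11 [ 0.4547 -0.1818  0.0539]
-0.17 69 [ 0.4551 -0.1683  0.055 ]
-0.16 88 [ 0.4576 -0.1613  0.0547]
-0.15 84 [ 0.4573 -0.1511  0.0557]
-0.14 87 [ 0.4572 -0.1403  0.0548]
-0.13 77 [ 0.4568 -0.1295  0.0546]
side 421 [[0.431, -0.188, 0.025], [0.453, -0.157, 0.048], [0.515, -0.124, 0.075]]
-0.19 27 [ 0.4601 -0.1863  0.0522]
-0.18 67 [ 0.4766 -0.1802  0.0632]
-0.17 68 [ 0.4852 -0.173   0.078 ]
-0.16 62 [ 0.4595 -0.1586  0.0522]
-0.15 60 [ 0.462  -0.1479  0.0532]
-0.14 61 [ 0.4586 -0.1393  0.0525]
-0.13 64 [ 0.4592 -0.13    0.0524]
-0.12 12 [ 0.46   -0.1232  0.0533]
```

```bash
python3 -m creep '[{"dx":0.3,"dz":0.02,"turn":0.06,"aperture":0.08},{"dx":0.35,"dz":0.02,"aperture":0.08},{"aperture":0.08},{"aperture":0.06},{"aperture":0.04},{"aperture":0.04},{"aperture":0.04},{"dz":-1,"aperture":0.04},{"dz":-1,"aperture":0.04},{"aperture":0.04}]' 40
python3 - <<'E'
from rig import *
from h import *
s=observe();p=s["position"];R=np.array(s["tool_rot"]);print(p)
for n in("scene","side"):
    g=get_image(n);P=cloud(g);c=g["pixels"].astype(int);L=(P-p)@R  # tool frame
    m=(abs(L[...,0])<.06)&(abs(L[...,1])<.04)&(L[...,2]>-.035)&(L[...,2]<.06)&(c.min(2)>120)
    q=L[m];print(n,len(q))
    for y in np.arange(-.05,.05,.01):
        k=abs(q[:,0]-y)<.005
        if k.sum()>8: print(round(y,2),k.sum(),np.percentile(q[k,2],8).round(4))
    print("ext x",np.percentile(q[:,0],[0.5,2,98,99.5]).round(4))
E
```

```text
time_s: 10.5
position: [0.4632, -0.1572, 0.1423]
tool_rot: [[-0.073, 0.997, 0.009], [0.997, 0.073, -0.006], [-0.006, 0.008, -1.0]]
ft_force: [0.0, -0.1, -3.3]
grip_width: 0.0533
gripper_force: 44.9
[ 0.46316701 -0.15724878  0.14233698]
scene 325
-0.03 76 -0.0166
-0.02 99 -0.0164
0.02 80 -0.0171
0.03 68 -0.0159
ext x [-0.031  -0.0308  0.0317  0.0319]
side 428
-0.03 19 -0.0113
-0.02 28 -0.0118
-0.01 49 -0.0116
0.0 53 -0.0117
0.01 65 -0.0116
0.02 68 -0.0115
0.03 146 -0.0102
ext x [-0.031  -0.0291  0.0337  0.0342]
```

The manual's scale: shifts go in shares of 50 mm and turns go in units of 10 degrees. Converting my numbers, -0.05 m is -1, -0.045 m is -0.9.

```bash
python3 -m creep '[{"dz":-0.9,"aperture":0.04},{"dz":-1,"aperture":0.04},{"dz":-0.46,"aperture":0.04},{"dx":0.6,"dy":0.2,"aperture":0.04},{"dx":0.82,"dy":0.24,"aperture":0.04},{"dx":0.82,"dy":0.24,"aperture":0.04},{"dx":0.82,"dy":0.24,"aperture":0.04},{"dx":0.82,"dy":0.24,"aperture":0.04},{"dx":0.7,"dy":0.16,"aperture":0.04},{"dx":0.34,"dy":0.08,"aperture":0.04}]' 40
python3 -m creep '[{"dz":0.4,"aperture":0.04},{"aperture":0.04}]'
cat > rk.py <<'E'
from rig import *
from h import *
import sys
a=0.0724;u=np.array([np.cos(a),np.sin(a)]);v=np.array([-u[1],u[0]])
def run(w):
  s=observe();p=np.array(s["position"]);R=np.array(s["tool_rot"]);print("tcp",p,"rack-ish",p[:2]@u,p[:2]@v,"yaw",np.rad2deg(np.arctan2(R[1,1],R[0,1])))
  for n in("scene","side"):
    g=get_image(n);P=cloud(g);c=g["pixels"].astype(int);X=P[...,:2]@u;Y=P[...,:2]@v;Z=P[...,2]
    m=(abs(X-p[:2]@u)<.03)&(abs(Y-p[:2]@v)<.07)&(Z>p[2]-.035)&(Z<p[2]+.03)&(c.min(2)>110)
    for z0,z1 in((-.01,.03),(-.03,-.01)):
        k=m&(Z>p[2]+z0)&(Z<p[2]+z1)
        if k.sum()>20: print(n,"tin y'",np.percentile(Y[k],[1,3,97,99]).round(4),k.sum())
    m=(Z>.13)&(Z<.185)&(X>.44)&(X<.70)&(Y>-.1)&(Y<.11)
    for e in(-.0885,.019,.094):
        k=m&(abs(Y-e)<.008); print(n,"wire",e,np.median(Y[k]).round(4),np.percentile(Y[k],[5,95]).round(4),k.sum(), "slope",np.polyfit(X[k],Y[k],1)[0].round(4))
E
python3 -c "import rk;rk.run(0)"
```

```text
time_s: 11.6
position: [0.5127, 0.0972, 0.2527]
tool_rot: [[-0.075, 0.997, -0.005], [0.997, 0.075, 0.001], [0.001, -0.005, -1.0]]
ft_force: [-0.7, -0.6, -0.9]
grip_width: 0.0536
gripper_force: 44.7
time_s: 11.8
position: [0.5117, 0.0951, 0.2312]
tool_rot: [[-0.074, 0.997, -0.009], [0.997, 0.074, 0.0], [0.001, -0.009, -1.0]]
ft_force: [0.1, 0.3, -2.5]
grip_width: 0.054
gripper_force: 44.6
tcp [0.51171791 0.09510271 0.23115162] rack-ish 0.5172567707218491 0.0578375451436415 yaw 4.216636791980815
scene tin y' [0.0263 0.0267 0.0515 0.0576] 352
scene tin y' [0.0264 0.0266 0.0881 0.0895] 80
scene wire -0.0885 -0.0891 [-0.0908 -0.0862] 288 slope 0.0004
scene wire 0.019 0.0178 [0.016  0.0204] 376 slope 0.0024
scene wire 0.094 0.0926 [0.0907 0.0952] 195 slope 0.0049
side tin y' [0.0398 0.0465 0.0892 0.0896] 711
side tin y' [0.071  0.0755 0.0894 0.0898] 222
side wire -0.0885 -0.0876 [-0.0902 -0.0855] 214 slope -0.0024
side wire 0.019 0.0193 [0.0162 0.021 ] 354 slope 0.0035
side wire 0.094 0.0942 [0.0913 0.0957] 626 slope 0.0029
```

Scaled: 0.003 m is 0.06, -0.0018 m is -0.036.

```bash
python3 -m creep '[{"dx":-0.036,"dy":0.06,"aperture":0.04},{"dz":0.3,"aperture":0.04},{"dz":0.3,"aperture":0.04},{"dz":0.2,"aperture":0.04},{"aperture":0.04}]' 40
python3 - <<'E'
from rig import *
from h import *
g=get_image("wrist");cv2.imwrite("pics/w4.png",g["pixels"][:,:,::-1]);print(observe()["position"],observe()["ft_force"],observe()["wrist_torque"])
E
python3 -c "import rk;rk.run(0)"
```

```text
time_s: 12.4
position: [0.516, 0.0928, 0.1945]
tool_rot: [[-0.072, 0.997, -0.002], [0.997, 0.072, 0.0], [0.0, -0.002, -1.0]]
ft_force: [0.2, 0.1, -2.2]
grip_width: 0.0535
gripper_force: 44.8
[0.5163549  0.09284687 0.19532484] [-0.25136169  0.11769448 -1.93506876] [-0.02670101  0.05854163  0.04785555]
tcp [0.5163549  0.09284687 0.19532484] rack-ish 0.5217184308219193 0.05525219082367214 yaw 4.139538967118329
scene tin y' [0.024  0.0244 0.0492 0.0615] 332
scene tin y' [0.0183 0.0188 0.0929 0.0941] 64
scene wire -0.0885 -0.0891 [-0.0907 -0.0862] 290 slope 0.0007
scene wire 0.019 0.0183 [0.0161 0.0265] 451 slope -0.0012
scene wire 0.094 0.0925 [0.09   0.0952] 163 slope -0.0041
side tin y' [0.0376 0.0441 0.0871 0.0877] 663
side tin y' [0.0669 0.0708 0.0875 0.0882] 199
side wire -0.0885 -0.0876 [-0.0902 -0.0854] 245 slope -0.0021
side wire 0.019 0.0193 [0.0165 0.0209] 310 slope 0.0021
side wire 0.094 0.0939 [0.0865 0.0957] 721 slope 0.0067
```

View pics/w4.png

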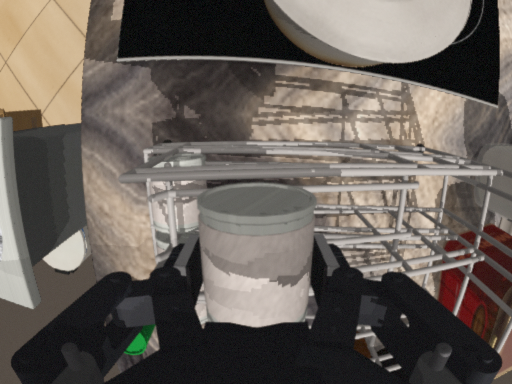

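The wrist view shows the tin (256,250) inside the narrow lane, just below the side-wire tops and not touching. I'll lower the rest slowly.

Scaled: 0.007 m is 0.14, 0.006 m is 0.12.

```bash
python3 -m creep '[{"dz":0.14,"aperture":0.04},{"dz":0.12,"aperture":0.04},{"dz":0.08,"aperture":0.04},{"dz":0.04,"aperture":0.04},{"aperture":0.04}]' 40
```

```text
time_s: 13.05
position: [0.5161, 0.0931, 0.176]
tool_rot: [[-0.073, 0.997, -0.001], [0.997, 0.073, -0.0], [0.0, -0.001, -1.0]]
ft_force: [-0.8, 0.1, -2.4]
grip_width: 0.0532
gripper_force: 44.8
```

```bash
python3 -m creep '[{"dz":0.04,"aperture":0.04},{"dz":0.02,"aperture":0.04},{"dz":0.02,"aperture":0.04},{"aperture":0.04}]' 40
```

```text
time_s: 13.45
position: [0.5162, 0.0931, 0.1722]
tool_rot: [[-0.073, 0.997, -0.0], [0.997, 0.073, -0.0], [0.0, -0.0, -1.0]]
ft_force: [0.3, 0.5, -1.8]
grip_width: 0.0538
gripper_force: 44.8
```

Scaled: 0.001 m is 0.02.

```bash
python3 -m creep '[{"dz":0.02,"aperture":0.04},{"dz":0.02,"aperture":0.04},{"dz":0.02,"aperture":0.04},{"aperture":0.04}]' 40
```

```text
time_s: 13.85
position: [0.5163, 0.0931, 0.1707]
tool_rot: [[-0.073, 0.997, 0.001], [0.997, 0.073, -0.0], [-0.0, 0.001, -1.0]]
ft_force: [-3.6, -0.5, 10.4]
grip_width: 0.0536
gripper_force: 46.1
```

```bash
python3 -m creep '[{"aperture":0.056},{"aperture":0.062},{"aperture":0.066},{"dz":-0.2,"aperture":0.07},{"dz":-0.3,"aperture":0.075},{"dz":-0.6,"aperture":0.08},{"dz":-0.8,"aperture":0.085},{"aperture":0.085},{"aperture":0.085}]' 20
python3 -m creep '[{"aperture":0.085},{"aperture":0.085},{"aperture":0.085},{"aperture":0.085},{"aperture":0.085}]'
cat > chk.py <<'E'
from rk import *
def run(y0,y1):
  for n in("scene","side"):
    g=get_image(n);P=cloud(g);c=g["pixels"].astype(int);cv2.imwrite(f"pics/{n}_c.png",g["pixels"][:,:,::-1])
    X=P[...,:2]@u;Y=P[...,:2]@v;Z=P[...,2];m=(Y>y0)&(Y<y1)&(X>.4)&(X<.72)&(Z>.02)&(Z<.2)
    h,e=np.histogram(X[m],bins=np.arange(.4,.72,.01));print(n,[(round(e[i]-.565,3),int(h[i]),np.percentile(Z[m&(X>=e[i])&(X<e[i+1])],[50,95]).round(3).tolist()) for i in range(len(h)) if h[i]>15])
E
python3 -c "import chk;chk.run(.03,.085)"
```

```text
time_s: 14.75
position: [0.5163, 0.0932, 0.2653]
tool_rot: [[-0.073, 0.997, 0.002], [0.997, 0.073, -0.0], [-0.0, 0.002, -1.0]]
ft_force: [0.1, 0.2, -0.5]
grip_width: 0.085
gripper_force: 0.0
time_s: 15.25
position: [0.5162, 0.0931, 0.2641]
tool_rot: [[-0.073, 0.997, -0.0], [0.997, 0.073, 0.0], [0.0, -0.0, -1.0]]
ft_force: [-0.7, -0.6, 0.0]
grip_width: 0.085
gripper_force: 0.0
scene [(np.float64(-0.155), 126, [0.051, 0.059]), (np.float64(-0.145), 201, [0.065, 0.072]), (np.float64(-0.135), 140, [0.075, 0.078]), (np.float64(-0.125), 112, [0.077, 0.08]), (np.float64(-0.115), 103, [0.076, 0.149]), (np.float64(-0.105), 101, [0.133, 0.14]), (np.float64(-0.095), 21, [0.138, 0.14]), (np.float64(-0.085), 17, [0.137, 0.14]), (np.float64(-0.075), 30, [0.134, 0.137]), (np.float64(-0.065), 35, [0.132, 0.135]), (np.float64(-0.055), 39, [0.035, 0.134]), (np.float64(-0.045), 19, [0.131, 0.133]), (np.float64(-0.035), 34, [0.037, 0.131]), (np.float64(-0.025), 32, [0.083, 0.13]), (np.float64(-0.015), 32, [0.038, 0.129]), (np.float64(-0.005), 34, [0.082, 0.128]), (np.float64(0.005), 35, [0.041, 0.126]), 
[... 718 characters left out ...]
p.float64(-0.075), 36, [0.132, 0.136]), (np.float64(-0.065), 32, [0.131, 0.134]), (np.float64(-0.055), 34, [0.13, 0.132]), (np.float64(-0.045), 30, [0.129, 0.131]), (np.float64(-0.035), 35, [0.127, 0.13]), (np.float64(-0.025), 37, [0.125, 0.128]), (np.float64(-0.015), 34, [0.124, 0.127]), (np.float64(-0.005), 30, [0.123, 0.126]), (np.float64(0.005), 32, [0.121, 0.125]), (np.float64(0.015), 32, [0.121, 0.124]), (np.float64(0.025), 31, [0.118, 0.122]), (np.float64(0.035), 34, [0.118, 0.12]), (np.float64(0.045), 113, [0.079, 0.118]), (np.float64(0.055), 151, [0.091, 0.117]), (np.float64(0.065), 125, [0.1, 0.115]), (np.float64(0.075), 46, [0.102, 0.114]), (np.float64(0.085), 38, [0.099, 0.101])]
```

The short tin has dropped onto the lower run at the back (top z 0.104 near x +0.07, the start of its roll forward). Now the tall tin.

Scaled: -8.55 degrees is -0.855.

```bash
python3 -m creep '[{"turn":-0.855,"aperture":0.085},{"turn":-0.855,"aperture":0.085},{"turn":-0.855,"aperture":0.085},{"turn":-0.855,"aperture":0.085},{"turn":-0.855,"aperture":0.085},{"turn":-0.855,"aperture":0.085},{"turn":-0.855,"aperture":0.085},{"turn":-0.855,"aperture":0.085},{"turn":-0.855,"aperture":0.085},{"turn":-0.855,"aperture":0.085}]' 40
python3 -m creep '[{"dy":-0.7,"aperture":0.085},{"dx":-0.02,"dy":-0.9,"aperture":0.085},{"dx":-0.04,"dy":-0.96,"aperture":0.085},{"dx":-0.04,"dy":-0.96,"aperture":0.085},{"dx":-0.04,"dy":-0.96,"aperture":0.085},{"dx":-0.04,"dy":-0.96,"aperture":0.085},{"dx":-0.04,"dy":-0.96,"aperture":0.085},{"dx":-0.04,"dy":-0.96,"aperture":0.085},{"dy":-0.74,"aperture":0.085},{"aperture":0.085}]'
python3 -c "import chk;chk.run(.03,.085)" | cut -c1-700; python3 -c "
from rig import *
print(observe()['tool_rot'])"
```

```text
time_s: 16.35
position: [0.5162, 0.0932, 0.2643]
tool_rot: [[-1.0, -0.0, -0.0], [-0.0, 1.0, 0.0], [0.0, 0.0, -1.0]]
ft_force: [0.6, -0.3, 0.2]
grip_width: 0.0848
gripper_force: 0.0
time_s: 17.35
position: [0.5261, -0.3164, 0.2632]
tool_rot: [[-1.0, 0.011, -0.001], [0.011, 1.0, -0.0], [0.001, -0.0, -1.0]]
ft_force: [1.1, 0.3, 0.1]
grip_width: 0.0847
gripper_force: 0.0
scene [(np.float64(-0.155), 113, [0.051, 0.057]), (np.float64(-0.145), 217, [0.065, 0.072]), (np.float64(-0.135), 135, [0.075, 0.078]), (np.float64(-0.125), 108, [0.077, 0.079]), (np.float64(-0.115), 109, [0.076, 0.15]), (np.float64(-0.105), 99, [0.134, 0.139]), (np.float64(-0.095), 183, [0.068, 0.138]), (np.float64(-0.085), 139, [0.079, 0.137]), (np.float64(-0.075), 63, [0.085, 0.136]), (np.float64(-0.065), 80, [0.084, 0.135]), (np.float64(-0.055), 58, [0.081, 0.134]), (np.float64(-0.045), 18, [0.131, 0.133]), (np.float64(-0.015), 26, [0.038, 0.127]), (np.float64(-0.005), 23, [0.039, 0.128])]
side [(np.float64(-0.155), 75, [0.05, 0.052]), (np.float64(-0.145), 228, [0.061, 0.069]), (np.float64(-0.135), 190, [0.072, 0.075]), (np.float64(-0.125), 169, [0.075, 0.077]), (np.float64(-0.115), 130, [0.075, 0.147]), (np.float64(-0.105), 151, [0.072, 0.138]), (np.float64(-0.095), 151, [0.065, 0.137]), (np.float64(-0.085), 141, [0.076, 0.135]), (np.float64(-0.075), 111, [0.082, 0.134]), (np.float64(-0.065), 87, [0.083, 0.133]), (np.float64(-0.055), 77, [0.081, 0.132]), (np.float64(-0.045), 43, [0.127, 0.131]), (np.float64(-0.035), 21, [0.128, 0.131]), (np.float64(-0.025), 29, [0.126, 0.129]), (np.float64(-0.015), 34, [0.124, 0.128]), (np.float64(-0.005), 31, [0.123, 0.127]), (np.float64(0.0
[[-9.99974293e-01  7.15193230e-03 -5.12247212e-04]
 [ 7.15155899e-03  9.99974163e-01  7.26932794e-04]
 [ 5.17432952e-04  7.23250741e-04 -9.99999605e-01]]
```

The short tin has rolled home behind its waiting tin. Next I grasp the tall tin and carry it to the edge.

Scaled: 0.045 m is 0.9, 0.04 m is 0.8.

```bash
python3 -m creep '[{"dx":-0.04,"dy":0.08,"dz":0.6,"aperture":0.085},{"dz":0.9,"aperture":0.085},{"dz":0.9,"aperture":0.085},{"dz":0.8,"aperture":0.085},{"dz":0.44,"aperture":0.085},{"aperture":0.085},{"aperture":0.04},{"aperture":0.04},{"aperture":0.04},{"aperture":0.04}]' 40
```

```text
time_s: 18.45
position: [0.5298, -0.3085, 0.0847]
tool_rot: [[-1.0, 0.006, 0.003], [0.006, 1.0, -0.003], [-0.003, -0.003, -1.0]]
ft_force: [-0.1, 0.4, 6.7]
grip_width: 0.0546
gripper_force: 41.0
```

```bash
python3 -m creep '[{"dz":-0.6,"aperture":0.04},{"dz":-1,"aperture":0.04},{"dx":0.6,"dy":0.26,"aperture":0.04},{"dx":0.86,"dy":0.36,"aperture":0.04},{"dx":0.86,"dy":0.36,"aperture":0.04},{"dx":0.86,"dy":0.36,"aperture":0.04},{"dx":0.86,"dy":0.36,"aperture":0.04},{"dx":0.86,"dy":0.36,"aperture":0.04},{"dx":0.5,"dy":0.2,"aperture":0.04},{"dx":0.14,"aperture":0.04}]' 40
```

```text
time_s: 19.45
position: [0.2507, -0.1916, 0.1628]
tool_rot: [[-1.0, 0.007, 0.0], [0.007, 1.0, -0.0], [-0.0, -0.0, -1.0]]
ft_force: [0.5, 0.7, -2.1]
grip_width: 0.0542
gripper_force: 43.3
```

Scaled: 0.035 m is 0.7, 0.03 m is 0.6.

```bash
python3 -m creep '[{"dz":0.6,"aperture":0.04},{"dz":0.7,"aperture":0.04},{"dz":0.7,"aperture":0.04},{"dz":0.44,"aperture":0.04},{"aperture":0.04},{"dx":-0.2,"aperture":0.04},{"dx":-0.2,"aperture":0.04},{"dx":-0.12,"aperture":0.04},{"dx":-0.1,"aperture":0.04},{"dx":-0.1,"aperture":0.04}]' 20
```

```text
time_s: 20.45
position: [0.2887, -0.1932, 0.0414]
tool_rot: [[-1.0, 0.004, -0.001], [0.004, 1.0, -0.001], [0.001, -0.001, -1.0]]
ft_force: [-12.7, -1.8, 7.6]
grip_width: 0.0544
gripper_force: 28.9
```

Scaled: -0.005 m is -0.1.

```bash
python3 -m creep '[{"dx":-0.1,"aperture":0.04},{"dx":-0.1,"aperture":0.04},{"dx":-0.1,"aperture":0.04},{"dx":-0.1,"aperture":0.04},{"dx":-0.1,"aperture":0.04},{"dx":-0.1,"aperture":0.04},{"aperture":0.04}]' 20
```

```text
time_s: 21.15
position: [0.3195, -0.1939, 0.0406]
tool_rot: [[-1.0, 0.005, 0.001], [0.005, 1.0, -0.001], [-0.001, -0.001, -1.0]]
ft_force: [-2.6, 0.7, 4.1]
grip_width: 0.0545
gripper_force: 22.5
```

Scaled: -0.04 m is -0.8, -0.03 m is -0.6.

```bash
python3 -m creep '[{"dx":-0.16,"dz":0.02,"aperture":0.04},{"dx":-0.16,"dz":0.04,"aperture":0.04},{"dx":-0.16,"dz":0.04,"aperture":0.04},{"dx":-0.12,"dz":0.04,"aperture":0.04},{"dx":-0.12,"dz":0.04,"aperture":0.04},{"aperture":0.04},{"dz":-0.8,"aperture":0.04},{"dz":-0.6,"aperture":0.04},{"dx":-0.8,"aperture":0.04},{"dx":-0.8,"aperture":0.04}]' 20
```

```text
time_s: 22.15
position: [0.4358, -0.1948, 0.1026]
tool_rot: [[-1.0, 0.008, 0.003], [0.008, 1.0, -0.002], [-0.003, -0.002, -1.0]]
ft_force: [0.4, -1.1, -2.2]
grip_width: 0.0543
gripper_force: 22.2
```

Scaled: -0.04 m is -0.8, 8.55 degrees is 0.855.

```bash
python3 -m creep '[{"dx":-0.8,"aperture":0.04},{"turn":0.855,"aperture":0.04},{"turn":0.855,"aperture":0.04},{"turn":0.855,"aperture":0.04},{"turn":0.855,"aperture":0.04},{"turn":0.855,"aperture":0.04},{"turn":0.855,"aperture":0.04},{"turn":0.855,"aperture":0.04},{"turn":0.855,"aperture":0.04},{"turn":0.855,"aperture":0.04}]' 40
python3 -m creep '[{"turn":0.86,"aperture":0.04},{"aperture":0.04}]'
cat > tl.py <<'E'
from rig import *
from h import *
s=observe();p=s["position"];R=np.array(s["tool_rot"]);print(p,"yaw",np.rad2deg(np.arctan2(R[1,1],R[0,1])))
for n in("scene","side"):
    g=get_image(n);P=cloud(g);c=g["pixels"].astype(int);L=(P-p)@R
    m=(abs(L[...,0])<.11)&(abs(L[...,1])<.04)&(L[...,2]>-.035)&(P[...,2]>.015)&(c.min(2)>120)
    q=L[m];print(n,len(q),"ext x",np.percentile(q[:,0],[0.5,2,98,99.5]).round(4))
    print([(round(y,2),int(k.sum()),np.percentile(q[k,2],8).round(4)) for y in np.arange(-.1,.11,.01) for k in[abs(q[:,0]-y)<.005] if k.sum()>8])
E
python3 tl.py
```

```text
time_s: 23.15
position: [0.4746, -0.1947, 0.1011]
tool_rot: [[-0.214, 0.977, 0.0], [0.977, 0.214, 0.0], [-0.0, 0.0, -1.0]]
ft_force: [-0.2, -1.2, -2.2]
grip_width: 0.0535
gripper_force: 42.6
time_s: 23.35
position: [0.4746, -0.1947, 0.1012]
tool_rot: [[-0.07, 0.998, 0.0], [0.998, 0.07, 0.0], [0.0, 0.0, -1.0]]
ft_force: [-0.6, -0.2, -2.9]
grip_width: 0.0539
gripper_force: 42.6
[ 0.47459355 -0.19465298  0.10117321] yaw 4.041012141042737
scene 557 ext x [0.0199 0.0218 0.0915 0.0937]
[(np.float64(0.02), 33, np.float64(-0.031)), (np.float64(0.03), 71, np.float64(-0.0257)), (np.float64(0.04), 73, np.float64(-0.0183)), (np.float64(0.05), 75, np.float64(-0.0101)), (np.float64(0.06), 81, np.float64(-0.0021)), (np.float64(0.07), 85, np.float64(0.007)), (np.float64(0.08), 80, np.float64(0.0149)), (np.float64(0.09), 58, np.float64(0.0227))]
side 880 ext x [0.0124 0.0169 0.0895 0.0926]
[(np.float64(0.01), 11, np.float64(-0.0237)), (np.float64(0.02), 87, np.float64(-0.0297)), (np.float64(0.03), 127, np.float64(-0.0238)), (np.float64(0.04), 121, np.float64(-0.0158)), (np.float64(0.05), 122, np.float64(-0.0071)), (np.float64(0.06), 123, np.float64(0.0012)), (np.float64(0.07), 123, np.float64(0.0089)), (np.float64(0.08), 108, np.float64(0.0171)), (np.float64(0.09), 57, np.float64(0.0246))]
```

The tall tin droops about 39° after the swing, so I'll level it by pressing its base onto the worktop with a light grip.

```bash
python3 -m creep '[{"dz":0.4,"aperture":0.04},{"dz":0.2,"aperture":0.04},{"dz":0.16,"aperture":0.04},{"dz":0.16,"aperture":0.04},{"dz":0.16,"aperture":0.04},{"dz":0.16,"aperture":0.04},{"dz":0.16,"aperture":0.04},{"dz":0.1,"aperture":0.04},{"aperture":0.04}]' 20
python3 tl.py
```

```text
time_s: 24.35
position: [0.4747, -0.1946, 0.0259]
tool_rot: [[-0.072, 0.997, 0.0], [0.997, 0.072, 0.001], [0.001, 0.0, -1.0]]
ft_force: [1.6, -0.6, 1.6]
grip_width: 0.0535
gripper_force: 56.1
[ 0.4746519  -0.19457997  0.02594866] yaw 4.1166675116223095
scene 585 ext x [0.0186 0.0208 0.0924 0.0943]
[(np.float64(0.02), 32, np.float64(-0.0341)), (np.float64(0.03), 63, np.float64(-0.0348)), (np.float64(0.04), 86, np.float64(-0.0341)), (np.float64(0.05), 84, np.float64(-0.0329)), (np.float64(0.06), 83, np.float64(-0.0326)), (np.float64(0.07), 88, np.float64(-0.0306)), (np.float64(0.08), 79, np.float64(-0.0297)), (np.float64(0.09), 70, np.float64(-0.0282))]
side 525 ext x [0.0081 0.012  0.0926 0.094 ]
[(np.float64(0.01), 23, np.float64(-0.0348)), (np.float64(0.02), 50, np.float64(-0.0344)), (np.float64(0.03), 69, np.float64(-0.0335)), (np.float64(0.04), 60, np.float64(-0.0324)), (np.float64(0.05), 64, np.float64(-0.0308)), (np.float64(0.06), 70, np.float64(-0.0299)), (np.float64(0.07), 66, np.float64(-0.029)), (np.float64(0.08), 69, np.float64(-0.0275)), (np.float64(0.09), 54, np.float64(-0.0262))]
```

```bash
python3 -m creep '[{"aperture":0.06},{"aperture":0.068},{"dz":-0.1,"aperture":0.075},{"dz":-0.16,"aperture":0.08},{"dx":0.3,"aperture":0.08},{"dx":0.6,"aperture":0.08},{"aperture":0.08},{"aperture":0.06},{"aperture":0.04},{"aperture":0.04}]' 40
python3 -m creep '[{"aperture":0.04},{"aperture":0.04},{"dz":-1,"aperture":0.04},{"dz":-1,"aperture":0.04},{"aperture":0.04}]'
python3 tl.py
```

```text
time_s: 25.45
position: [0.4715, -0.1499, 0.0398]
tool_rot: [[-0.071, 0.997, 0.0], [0.997, 0.071, 0.0], [0.0, 0.001, -1.0]]
ft_force: [-0.8, 3.4, 6.7]
grip_width: 0.0539
gripper_force: 41.0
time_s: 25.95
position: [0.4735, -0.1514, 0.1446]
tool_rot: [[-0.071, 0.997, 0.009], [0.997, 0.071, -0.006], [-0.006, 0.009, -1.0]]
ft_force: [-0.3, 0.7, -2.6]
grip_width: 0.0537
gripper_force: 45.4
[ 0.47350893 -0.15143967  0.14461665] yaw 4.091198343676626
scene 801 ext x [-0.0515 -0.0507  0.1081  0.1093]
[(np.float64(-0.05), 89, np.float64(-0.0144)), (np.float64(-0.04), 120, np.float64(-0.0142)), (np.float64(-0.03), 118, np.float64(-0.0141)), (np.float64(-0.02), 93, np.float64(-0.0144)), (np.float64(0.02), 73, np.float64(-0.0145)), (np.float64(0.03), 97, np.float64(-0.0149)), (np.float64(0.04), 75, np.float64(-0.0145)), (np.float64(0.1), 89, np.float64(-0.023))]
side 854 ext x [-0.039  -0.0306  0.1069  0.1095]
[(np.float64(-0.03), 21, np.float64(-0.0088)), (np.float64(-0.02), 29, np.float64(-0.0096)), (np.float64(-0.01), 49, np.float64(-0.0092)), (np.float64(-0.0), 49, np.float64(-0.0089)), (np.float64(0.01), 72, np.float64(-0.0092)), (np.float64(0.02), 66, np.float64(-0.0096)), (np.float64(0.03), 79, np.float64(-0.0092)), (np.float64(0.04), 218, np.float64(-0.008)), (np.float64(0.09), 12, np.float64(-0.0218)), (np.float64(0.1), 209, np.float64(-0.023))]
```

```bash
python3 -m creep '[{"dz":-0.9,"aperture":0.04},{"dz":-1,"aperture":0.04},{"dz":-0.3,"aperture":0.04},{"dx":0.6,"dy":0.24,"aperture":0.04},{"dx":0.8,"dy":0.3,"aperture":0.04},{"dx":0.8,"dy":0.3,"aperture":0.04},{"dx":0.6,"dy":0.24,"aperture":0.04},{"dx":0.274,"dy":0.1,"aperture":0.04},{"dz":0.4,"aperture":0.04},{"aperture":0.04}]' 40
python3 -c "import rk;rk.run(0)"; python3 tl.py
```

```text
time_s: 27.05
position: [0.5179, 0.0078, 0.2259]
tool_rot: [[-0.072, 0.997, -0.007], [0.997, 0.072, 0.001], [0.002, -0.007, -1.0]]
ft_force: [-0.2, 0.5, -3.1]
grip_width: 0.0536
gripper_force: 45.0
tcp [0.51789222 0.00777816 0.22594621] rack-ish 0.5170981290686146 -0.029704865715275846 yaw 4.132165111322796
scene tin y' [-0.0809 -0.0805  0.0129  0.0143] 731
scene tin y' [-0.0816 -0.0816  0.0094  0.0121] 59
scene wire -0.0885 -0.0891 [-0.0907 -0.0862] 290 slope 0.0002
scene wire 0.019 0.0177 [0.0155 0.0201] 176 slope 0.0046
scene wire 0.094 0.0928 [0.0909 0.0955] 381 slope 0.003
side tin y' [-0.0613 -0.0475  0.0132  0.0136] 712
side tin y' [-0.0111 -0.0028  0.0135  0.014 ] 210
side wire -0.0885 -0.0876 [-0.0903 -0.0854] 282 slope 0.0014
side wire 0.019 0.0193 [0.0166 0.021 ] 532 slope 0.0026
side wire 0.094 0.0941 [0.0913 0.0958] 624 slope 0.0035
[0.51888389 0.007091   0.22856105] yaw 4.069050864221066
scene 1427 ext x [-0.0603 -0.0599  0.1076  0.109 ]
[(np.float64(-0.06), 176, np.float64(0.0637)), (np.float64(-0.05), 140, np.float64(-0.013)), (np.float64(-0.04), 151, np.float64(-0.01
[... 614 characters left out ...]
83, np.float64(0.0647)), (np.float64(-0.04), 9, np.float64(0.0575)), (np.float64(-0.03), 102, np.float64(0.0924)), (np.float64(-0.02), 22, np.float64(-0.0128)), (np.float64(-0.01), 46, np.float64(-0.0131)), (np.float64(-0.0), 68, np.float64(-0.0135)), (np.float64(0.01), 100, np.float64(-0.0134)), (np.float64(0.02), 108, np.float64(-0.0131)), (np.float64(0.03), 112, np.float64(-0.0133)), (np.float64(0.04), 376, np.float64(-0.0114)), (np.float64(0.05), 208, np.float64(0.0647)), (np.float64(0.06), 79, np.float64(0.0965)), (np.float64(0.07), 83, np.float64(0.0948)), (np.float64(0.08), 29, np.float64(0.1445)), (np.float64(0.09), 81, np.float64(0.1446)), (np.float64(0.1), 100, np.float64(0.1454))]
```

Scaled: 0.002 m is 0.04, -0.0013 m is -0.026.

```bash
python3 -m creep '[{"dx":-0.026,"dy":0.04,"aperture":0.04},{"dz":0.3,"aperture":0.04},{"dz":0.24,"aperture":0.04},{"dz":0.16,"aperture":0.04},{"aperture":0.04},{"aperture":0.04}]' 40
python3 -c "import rk;rk.run(0)"
```

```text
time_s: 27.85
position: [0.5215, 0.0065, 0.1948]
tool_rot: [[-0.072, 0.997, 0.001], [0.997, 0.072, -0.0], [-0.0, 0.001, -1.0]]
ft_force: [0.3, 0.3, -2.7]
grip_width: 0.0533
gripper_force: 45.3
tcp [0.52150097 0.00645884 0.19483712] rack-ish 0.520601990420044 -0.031281778547274056 yaw 4.112658980902038
scene tin y' [-0.0824 -0.0821  0.0115  0.0126] 687
scene tin y' [-0.0905 -0.0903  0.0178  0.0192] 49
scene wire -0.0885 -0.0888 [-0.0907 -0.0813] 318 slope -0.0017
scene wire 0.019 0.0176 [0.0141 0.0201] 170 slope 0.0066
scene wire 0.094 0.0927 [0.0909 0.0955] 344 slope 0.0035
side tin y' [-0.0758 -0.0502  0.0121  0.0128] 671
side tin y' [-0.0158 -0.0115  0.0126  0.0137] 200
side wire -0.0885 -0.0875 [-0.0901 -0.0854] 244 slope 0.0017
side wire 0.019 0.0189 [0.0113 0.021 ] 635 slope 0.0079
side wire 0.094 0.0941 [0.0912 0.0958] 626 slope 0.0034
```

Scaled: 0.008 m is 0.16, 0.007 m is 0.14.

```bash
python3 -m creep '[{"dz":0.16,"aperture":0.04},{"dz":0.14,"aperture":0.04},{"dz":0.08,"aperture":0.04},{"dz":0.04,"aperture":0.04},{"dz":0.02,"aperture":0.04},{"aperture":0.04}]' 40
```

```text
time_s: 28.55
position: [0.5212, 0.0067, 0.1731]
tool_rot: [[-0.072, 0.997, 0.001], [0.997, 0.072, -0.0], [-0.0, 0.001, -1.0]]
ft_force: [-3.0, 0.5, 4.0]
grip_width: 0.0533
gripper_force: 46.1
```

```bash
python3 -m creep '[{"dz":0.02,"aperture":0.04},{"aperture":0.04},{"aperture":0.04}]' 40
```

```text
time_s: 28.85
position: [0.5213, 0.0067, 0.1729]
tool_rot: [[-0.072, 0.997, 0.002], [0.997, 0.072, -0.0], [-0.001, 0.001, -1.0]]
ft_force: [-4.8, 1.4, 12.4]
grip_width: 0.054
gripper_force: 46.9
```

Contact. I release, lift, and let it roll.

```bash
python3 -m creep '[{"aperture":0.056},{"aperture":0.062},{"aperture":0.066},{"dz":-0.2,"aperture":0.07},{"dz":-0.3,"aperture":0.075},{"dz":-0.6,"aperture":0.08},{"dz":-0.8,"aperture":0.085},{"aperture":0.085},{"aperture":0.085},{"aperture":0.085}]' 20
python3 -m creep '[{"aperture":0.085},{"aperture":0.085},{"aperture":0.085},{"aperture":0.085},{"aperture":0.085},{"aperture":0.085},{"aperture":0.085},{"aperture":0.085},{"aperture":0.085},{"aperture":0.085}]'
python3 -m creep '[{"dy":-0.8,"aperture":0.085},{"dy":-0.8,"aperture":0.085},{"dy":-0.8,"aperture":0.085},{"aperture":0.085},{"aperture":0.085},{"aperture":0.085},{"aperture":0.085},{"aperture":0.085},{"aperture":0.085},{"aperture":0.085}]'
python3 - <<'E'
from rk import *
for n in("scene","side"):
    g=get_image(n);P=cloud(g);X=P[...,:2]@u;Y=P[...,:2]@v;Z=P[...,2]
    if n=="scene": cv2.imwrite("pics/fin.png",cv2.resize(g["pixels"][80:270,120:400,::-1],(800,543),interpolation=cv2.INTER_CUBIC))
    for nm,a,b in(("narrow",.024,.088),("wide",-.083,.013)):
        m=(Y>a)&(Y<b)&(X>.4)&(X<.72)&(Z>.05)&(Z<.1)
        print(n,nm,[(round(x-.567,3),int(k.sum()),np.percentile(Z[k],90).round(3)) for x in np.arange(.405,.7,.01) for k in[m&(abs(X-x)<.005)] if k.sum()>25])
        k=m&(X>.475)&(X<.53)&(Z>.06)
        if k.sum()>10:print("  new tin y'",np.percentile(Y[k],[1,99]).round(4),"x' by y half",np.median(X[k&(Y<(a+b)/2)]).round(4),np.median(X[k&(Y>=(a+b)/2)]).round(4))
E
```

```text
time_s: 29.85
position: [0.5208, 0.0067, 0.2656]
tool_rot: [[-0.072, 0.997, -0.002], [0.997, 0.072, 0.0], [0.0, -0.002, -1.0]]
ft_force: [-0.9, 0.0, -0.4]
grip_width: 0.0851
gripper_force: 0.0
time_s: 30.85
position: [0.5212, 0.0066, 0.2663]
tool_rot: [[-0.072, 0.997, 0.0], [0.997, 0.072, 0.0], [0.0, 0.0, -1.0]]
ft_force: [-0.5, -0.5, -1.5]
grip_width: 0.0854
gripper_force: 0.0
time_s: 31.85
position: [0.4017, -0.002, 0.2662]
tool_rot: [[-0.072, 0.997, -0.0], [0.997, 0.072, 0.0], [0.0, -0.0, -1.0]]
ft_force: [-0.4, 0.2, 0.2]
grip_width: 0.0852
gripper_force: 0.0
scene narrow [(np.float64(-0.152), 96, np.float64(0.057)), (np.float64(-0.142), 233, np.float64(0.071)), (np.float64(-0.132), 164, np.float64(0.077)), (np.float64(-0.122), 129, np.float64(0.079)), (np.float64(-0.112), 111, np.float64(0.077)), (np.float64(-0.102), 37, np.float64(0.074)), (np.float64(-0.092), 124, np.float64(0.074)), (np.float64(-0.082), 102, np.float64(0.083)), (np.float64(-0.072), 37, np.float64(0.086)), (np.float64(-0.062), 48, np.float64(0.085)), (np.float64(-0.052), 30, np.float64(0.082))]
  new tin y' [0.
[... 1147 characters left out ...]
), 39, np.float64(0.076))]
  new tin y' [0.0248 0.0879] x' by y half 0.4857 0.4952
side wide [(np.float64(-0.152), 41, np.float64(0.052)), (np.float64(-0.142), 257, np.float64(0.068)), (np.float64(-0.132), 225, np.float64(0.075)), (np.float64(-0.122), 191, np.float64(0.077)), (np.float64(-0.112), 144, np.float64(0.076)), (np.float64(-0.102), 109, np.float64(0.073)), (np.float64(-0.092), 170, np.float64(0.069)), (np.float64(-0.082), 146, np.float64(0.077)), (np.float64(-0.072), 105, np.float64(0.084)), (np.float64(-0.062), 108, np.float64(0.084)), (np.float64(-0.052), 82, np.float64(0.082)), (np.float64(-0.042), 33, np.float64(0.077))]
  new tin y' [-0.0805  0.0126] x' by y half 0.4941 0.4956
```

View pics/fin.png

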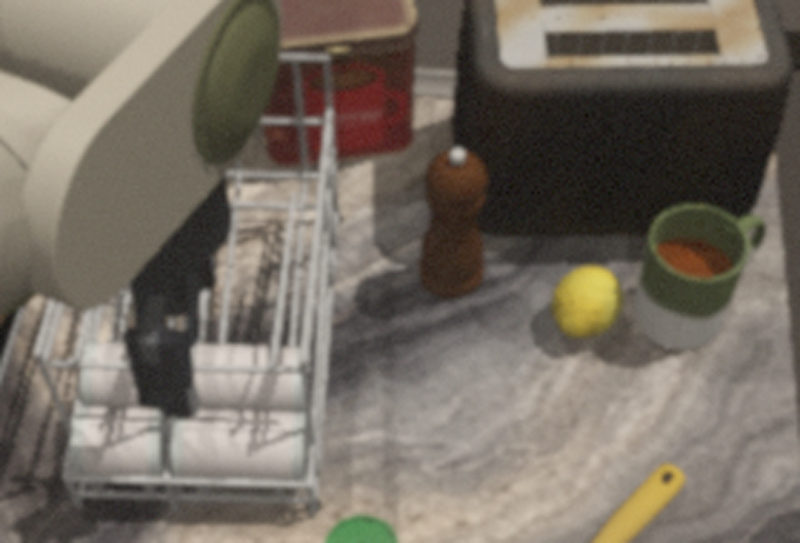

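The final view shows both new tins, at (105,375) and (248,375), directly behind the waiting tins at (115,440) and (238,445). Depth puts them about 55 mm further back and 7 mm higher, and the bystanders haven't moved.

```bash
python3 -c "
from rig import *
print(close_job())"
```

```text
the job is handed in; nothing more can be done
None
```

The job is handed in: the short tin is in the narrow lane and the tall tin in the wide lane, each resting behind its waiting tin, with the bystanders undisturbed in the last picture; the judge's result was not shown.

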